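Rebuild the entry-shelf deodoriser: support, charcoal ring, keyed cap

ROBOT

A 6-joint arm with a two-finger parallel gripper is mounted at the origin on the work surface. World frame = base frame: x ahead of the robot, y to its left, z up, the work surface at z = 0. Lengths are in mm, angles in rad, forces in N, time in s.
With the tool pointing down it reaches from about 300 to 775 mm from the base axis. Payload 14.6 kg.
Tool frame: the origin (TCP) lies at the very end of the fingers, on their centre line; the grasp point (between the pads) lies 19 mm behind it; z points along the fingers, y is the line along which they close (so a half turn about z gives the same grasp; the last joint's range is limited). The gripper opens to 94 mm and grips with 3 to 60 N. Pads are 16 mm wide; open, the fingers measure 119 mm over their backs; the gripper's body (75 mm by 177 mm) begins 78 mm behind the grasp point.
Start: joints at [1.098, 0.3, 1.521, -0, 1.321, -0.067], TCP at [217.111, 505.324, 205.446] pointing down, gripper open.
Joint ranges: [-3.03, 3.03], [-0.79, 2.21], [0.23, 2.52], [-1.04, 4.18], [0, 3.07], [-2.55, 2.55]. Speed limits (rad/s): [2.22, 2.22, 2.57, 3.14, 3.14, 3.14].

INTERFACE

Orientations are given as [roll, pitch, yaw] about the fixed x, y, z axes, in that order (R = Rz(yaw) Ry(pitch) Rx(roll)).
In Python, from cell import manip, camera, get_calibration gives the robot as it stands. The module is installed in compiled form; this text tells all that it offers.
- The arm moves only by the tool jog_arm, never from a script. Its argument "plan" is one flat list of numbers, 6 for each row, row after row: the shift along the world's x, y, z in m, then the turn, a rotation vector about the world's x, y, z in degrees. A call has 1 to 20 rows; each row is the pose to reach, as a shift and turn from the pose commanded when the call began; what a row does not reach only later rows make up. A row lasts 1/10 s, in which the tool goes at most 50 mm and 8.59 degrees, less where a joint would pass 70% of its speed; a pose out of reach is approached as far as the arm can. A call with a gripper value outside its range is refused whole. "claw" is the finger opening in m, from 0 to 0.094, set as the call begins (left out, the last holds). The fingers move at their own pace and stop on an object; "force" is the grip in N (left out, the last holds). Time passes only in rows, so rows that repeat a pose let the fingers close. It gives the time, the measured TCP pose, the force, the opening and the grip force at its end, in the units of the state.
- manip.read_state(): the state, without advancing time (a new reading comes with each control period).
- camera(name): name is "side" or "top"; returns (picture, depth): 420x560x3 uint8, red, green, blue; 420x560 float32, mm along the optical axis (not along the pixel's ray), 0 where there is no reading.
- get_calibration(name): a dict with "fx", "fy", "cx", "cy" (pixels), "origin" and "attitude" of the camera in the world. Camera axes: x right, y down, z forward; pixel columns grow to the right and rows downward; lengths in mm; the calibration is good to about 2 mm. A picture is of the moment at which its call begins. get_calibration takes no time and is no camera call.
- manip.sign_off(): hands the job in; it is judged then, once.
The state is a dict: "clock": time; "joints": joint angles; "qd": joint speeds; "effort": joint torques, N m; "eef_pos": TCP position; "eef_rot": TCP orientation; "wrist_force": force on the tool from outside, world axes, zero at the start; "moment": the same for the moment, N m; "finger_gap": finger opening in mm; "finger_force": force on a finger pad.
Only numpy, scipy, OpenCV 4.12 (cv2) and the standard library are available. Lean on these libraries where they do the work, as an engineer would, in place of code of your own. Each camera call takes 0.05 s, during which the arm holds its last target. There are 200 camera calls.

TASK

Put the little deodoriser on the bamboo shelf back together: first the green support ring, then the black charcoal ring go flat down over its post, and last the white cap, which you turn under light pressure until its groove finds the crossbar on the post and it drops fully home onto the charcoal. The ceramic charcoal and the spindle are delicate, so set things down rather than drop them, never press harder than 22 newtons, and leave the other things on the shelf where they are.

Things in the scene. Friction and masses are not known exactly. Their poses are not given: they have to be found in the camera images.
- base: Deodoriser base: white drum, diameter 110, flat top at z = 22, on a rubber foot fixed to the shelf (bamboo board, top 12 above the work surface). Drum and post sink a little when pressed: from 2 to 5 N on, then 1 mm per 4 N, 4 mm at most. Origin: centre of foot's underside; z up; orange mark on its -x side. z below is from this origin. Post: aluminium shank diameter 34, z = 22 to 51, chamfered.
- shank_top (a point): Centre of the shank's top (z = 51), axes of the base. On it stands a dark steel crossbar 31 long, 10 wide, 8 high (to z = 59), then a pin diameter 9 to z = 72, last 4 tapered. They turn with the post, only stiffly (0.8 N m). The crossbar's long direction is turned 0.3 to 1.7 rad anticlockwise (from above) from the base's x; this differs each time and is not reported: feel.
- support: Support ring: flat green ring with a circle of dark dots, outside diameter 64, bore 37, 14 thick, about 70 g. Origin: centre of underside, z up. Goes first, on the drum's top (its origin then at z = 22).
- charcoal: Charcoal ring: flat black ceramic ring, outside diameter 64, bore 37, 16 thick, about 90 g, brittle. Origin: centre of underside, z up. Goes second, resting on the support ring (its origin then at z = 36, its top at z = 52, 1 above the shank).
- cap: White round cap, diameter 64, body 28 high, about 110 g. Origin: centre of underside, z up. The underside has a straight groove 12 wide, 9 deep right across along the cap's x, and a blind bore diameter 12 up to 25. Groove not aligned: it rides on the crossbar, origin at z = 59. Groove within 0.06 rad of the crossbar, either way round: it goes down to rest on the charcoal, origin at z = 52.
- wing (a point): Centre of the orange wing grip on the cap: 44 long along the cap's x (parallel to the groove), 14 wide, from 28 to 46 above the cap's underside; this point is 37 above it. Axes of the cap.
- phone_stand: Bystander: aluminium phone stand, 85 x 75, 105 high; origin under its centre.
- watch_puck: Bystander: white smartwatch charging puck, diameter 38, 8 high; origin under its centre.
- earbud_case: Bystander: black earbud case 48 x 60, 24 high; origin under its centre.
- tin: Bystander: round lidded steel tin, diameter 75, 70 high; origin under its centre.
- whistle: Bystander: yellow plastic whistle, 50 x 18, 22 high; origin under its middle.
- stamp_case: Bystander: dark wooden name-stamp case 75 x 22, 18 high; origin under its centre.
Mind the look-alikes: they are no part of the job. Leave any orange look-alike of the support alone. Leave any blue or red look-alike of the cap alone.

How it is judged:
By the outcome, as a careful person would: the job done as asked, in the order asked, and still so for the second after the job is handed in, with the robot touching nothing.
It also fails if it takes over 72 s, if anything falls off the work surface, if the arm or the gripper's body presses on something with over 40 N, if the wrist force passes 120 N, or if a joint passes its speed limit or range.

## Working session

There is one attempt and no reset: what is moved stays moved. The work goes in short steps, Python scripts to look and compute and a tool call to move; the robot and the scene stay as the last step left them, time stands still between calls to the robot, and variables do not carry over. Pictures are saved under pics/ and viewed, at most 10 in all, crops included, and the job is handed in when it is done.

Besides the shell and the picture viewer there is one more tool, called after "Call:" as name(argument=value, ...), one argument or row to a line, values as JSON. jog_arm: Moves the arm, as the interface text tells. Its arguments: {"type":"object","properties":{"plan":{"type":"array"},"claw":{"type":"number"},"force":{"type":"number"}},"required":["plan"]}

```bash
mkdir -p pics; python3 - <<'E'
from cell import manip,camera,get_calibration
import cv2,numpy as np
for n in("top","side"):
    p,d=camera(n); cv2.imwrite(f"pics/{n}0.png",p[...,::-1]); np.save(f"{n}.npy",d); c=get_calibration(n); print(n,c)
print(manip.read_state())
E
```

```text
top {'fx': 505.62683221003806, 'fy': 505.62683221003806, 'cx': 284.54033953826433, 'cy': 213.14598380609075, 'origin': array([ 316.0792513 ,   69.60626189, 1295.61982926]), 'attitude': array([-2.96923138, -0.02349063, -1.54588172])}
side {'fx': 477.859917872946, 'fy': 477.859917872946, 'cx': 273.712391896245, 'cy': 209.75296834279615, 'origin': array([  -6.63696322, -437.71579524,  968.06585481]), 'attitude': array([-2.44684803, -0.01854182, -0.81493673])}
{'clock': 0.1, 'joints': array([ 1.09834704e+00,  3.00413365e-01,  1.52150561e+00, -7.70311282e-06,
        1.32068386e+00, -6.65912017e-02]), 'qd': array([-0.00155469, -0.00035194, -0.00297384, -0.00053212,  0.00227484,
        0.00114712]), 'effort': array([ 4.18308537e-04, -5.32650447e+01, -3.53278077e+01,  7.09770690e-02,
        2.35407829e-02, -8.38768142e-05]), 'eef_pos': array([217.04091452, 505.1181975 , 204.94991978]), 'eef_rot': array([-3.14058421e+00, -5.97744991e-05,  2.73573645e+00]), 'wrist_force': array([ 0.88735008, -0.5817444 , -0.77634379]), 'moment': array([-0.0194166 , -0.06376343, -0.01192895]), 'finger_force': 0.0, 'finger_gap': 93.98065313020047}
```

View pics/top0.png

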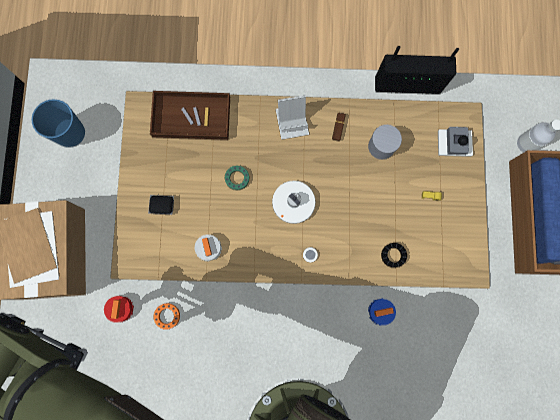

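View pics/side0.png

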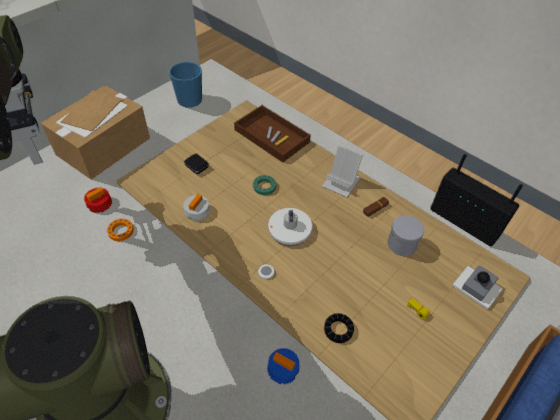

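Candidates, top view: the support is green (238,178), with the orange ring (166,316) as its look-alike. The charcoal is black with a bore (394,254); the earbud case (161,204) is also black. The cap is white with an orange wing (207,247), with red (118,308) and blue (382,311) look-alikes and the white puck (310,255). The base is at (294,201). I choose green, black ring and white cap.

```bash
cat > h.py <<'E'
import cv2,numpy as np
from scipy.spatial.transform import Rotation as R
from cell import manip,camera,get_calibration
def ray(n,uv,z):
    c=get_calibration(n); M=R.from_euler('xyz',c['attitude']).as_matrix()
    uv=np.atleast_2d(np.array(uv,float))
    d=np.c_[(uv[:,0]-c['cx'])/c['fx'],(uv[:,1]-c['cy'])/c['fy'],np.ones(len(uv))]@M.T
    return c['origin']+d*((z-c['origin'][2])/d[:,2])[:,None]
def blob(mask,box):
    x0,y0,x1,y1=box; m=np.zeros(mask.shape,np.uint8); m[y0:y1,x0:x1]=mask[y0:y1,x0:x1]
    cs,_=cv2.findContours(m,cv2.RETR_EXTERNAL,cv2.CHAIN_APPROX_NONE)
    return max(cs,key=cv2.contourArea)[:,0,:]
def circ(P):  # min enclosing circle + LSQ fit in plane
    A=np.c_[2*P[:,:2],np.ones(len(P))]; s=np.linalg.lstsq(A,(P[:,:2]**2).sum(1),rcond=None)[0]
    return s[0],s[1],2*np.sqrt(s[2]+s[0]**2+s[1]**2)
E
cat > m.py <<'E'
from h import *
B={"top":dict(sup=(215,155,262,200),cha=(375,235,415,275),wing=(190,228,226,266),cap=(190,228,226,266),base=(265,175,325,228),mark=(270,205,295,225)),
"side":dict(sup=(245,170,285,200),cha=(318,308,360,348),wing=(180,190,212,225),cap=(180,190,212,225),base=(262,203,318,250),mark=(262,215,285,245))}
Z=dict(sup=26,cha=28,wing=58,cap=40,base=34,mark=34)
for n in("top","side"):
    p=cv2.imread(f"pics/{n}0.png"); d=np.load(n+".npy"); h=cv2.cvtColor(p,cv2.COLOR_BGR2HSV); H,S,V=[h[...,i].astype(int) for i in range(3)]
    masks=dict(sup=(H>60)&(H<100)&(S>80),cha=(V<60),wing=(H<18)&(S>180)&(V>150),cap=((S<50)&(V>130))|((H<18)&(S>180)&(V>150)),base=(S<40)&(V>170),mark=(H<18)&(S>150)&(V>120))
    for k,b in B[n].items():
        try:
            c=blob((masks[k]*255).astype(np.uint8),b); P=ray(n,c,Z[k])
            print(n,k,"px",c.mean(0).round(1),"circ",np.round(circ(P),1),"rect",[np.round(v,1) for v in cv2.minAreaRect(P[:,:2].astype(np.float32))],len(c))
        except Exception as e: print(n,k,e)
def crop(n,x0,y0,w,hh,s): 
    p=cv2.imread(f"pics/{n}0.png"); return cv2.resize(p[y0:y0+hh,x0:x0+w],None,fx=s,fy=s,interpolation=cv2.INTER_CUBIC)
t=np.hstack([crop("top",264,171,60,60,4),crop("top",208,148,60,60,4),crop("top",364,225,60,60,4)])
u=np.hstack([crop("side",260,198,60,60,4),crop("side",166,180,60,60,4),crop("top",178,218,60,60,4)])
cv2.imwrite("pics/c0.png",np.vstack([t,u]))
E
python3 m.py
```

```text
top sup px [236.7 177.3] circ [628.2 171.1  60.2] rect [array([627.5, 171.3]), array([60.9, 59.2]), np.float64(2.1)] 67
top cha px [393.8 254.7] circ [ 439.2 -232.9   61.3] rect [array([ 439.1, -232.8]), array([61.4, 62.1]), np.float64(45.4)] 69
top wing px [206.2 246.3] circ [443.8 236.   28.8] rect [array([443.6, 235.3]), array([42.1, 11.7]), np.float64(18.0)] 39
top cap px [207.3 247. ] circ [444.3 235.8  63.4] rect [array([444.7, 236. ]), array([64.1, 65.5]), np.float64(58.0)] 76
top base px [293.2 201.6] circ [567.4  24.  107.4] rect [array([567.5,  24.6]), array([106.4, 107.1]), np.float64(1.6)] 119
top mark px [281.7 215.7] circ [530.2  53.    3.6] rect [array([529.6,  52.3]), array([1.8, 3.6]), np.float64(47.0)] 3
side sup px [263.9 184. ] circ [622.6 165.4  60.9] rect [array([622.8, 165.4]), array([65.7, 56.7]), np.float64(44.3)] 72
side cha px [338.8 327.9] circ [ 434.2 -236.7   63. ] rect [array([ 434.5, -237.2]), array([65.5, 59.9]), np.float64(39.4)] 81
side wing px [195.  199.8] circ [442.2 234.7  30.5] rect [array([441.8, 234.4]), array([44.2, 11. ]), np.float64(18.0)] 29
side cap px [194.4 205. ] circ [440.6 235.7  64.3] rect [array([442.4, 236.4]), array([65.1, 65.2]), np.float64(60.6)] 69
side base px [289.7 224.7] circ [565.5  23.6 105.7] rect [array([565.5,  23.8]), array([104.1, 107. ]), np.float64(44.1)] 109
side mark px [271. 226.] circ [264.5  26.3 531.6] rect [array([529. ,  52.6]), array([0., 0.]), np.float64(0.0)] 1
```

View pics/c0.png

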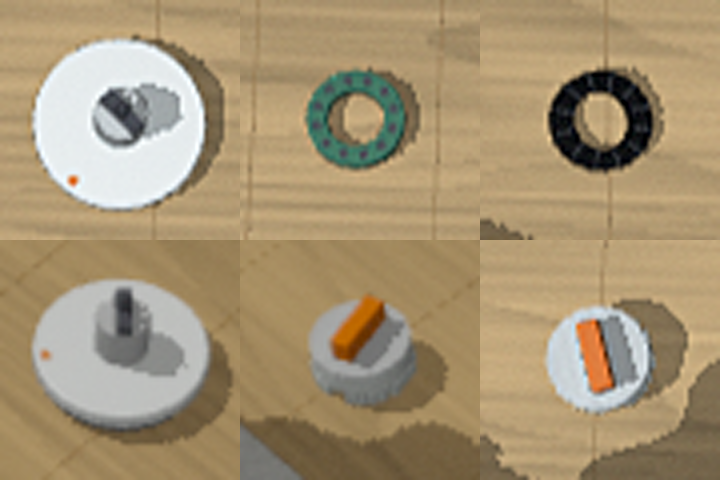

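The top crops show the white base with its orange mark at lower left and a dark crossbar along roughly the 45° image diagonal. They also show the green dotted ring, the black ring, and the white cap with an orange wing. The measured sizes match the description, so the choices stand. I'm moving to the support ring.

Call:
jog_arm(
  plan=[0.411, -0.334, -0.085, 0, 0, 0, 0.411, -0.334, -0.085, 0, 0, 0, 0.411, -0.334, -0.085, 0, 0, 0, 0.411, -0.334, -0.085, 0, 0, 0, 0.411, -0.334, -0.085, 0, 0, 0, 0.411, -0.334, -0.085, 0, 0, 0, 0.411, -0.334, -0.085, 0, 0, 0, 0.411, -0.334, -0.085, 0, 0, 0, 0.411, -0.334, -0.085, 0, 0, 0, 0.411, -0.334, -0.085, 0, 0, 0, 0.411, -0.334, -0.085, 0, 0, 0, 0.411, -0.334, -0.085, 0, 0, 0, 0.411, -0.334, -0.085, 0, 0, 0, 0.411, -0.334, -0.085, 0, 0, 0],
  claw=0.094,
  force=10,
)

```text
clock: 1.5
eef_pos: [627.4, 172.1, 120.5]
eef_rot: [-3.141, -0.0, 2.737]
wrist_force: [0.1, 0.0, 0.4]
finger_gap: 94.3
finger_force: 0.0
```

```bash
python3 - <<'E'
from h import *
p=cv2.imread("pics/top0.png"); h=cv2.cvtColor(p,cv2.COLOR_BGR2HSV)
g=cv2.cvtColor(p,cv2.COLOR_BGR2GRAY); x0,y0=284,190
print(g[y0:y0+18,x0:x0+20])
m=np.zeros_like(g);m[y0:y0+18,x0:x0+20]=(g[y0:y0+18,x0:x0+20]<90)*255
c=blob(m,(x0,y0,x0+20,y0+18));P=ray("top",c,71);print(c.mean(0),cv2.minAreaRect(P[:,:2].astype(np.float32)))
yx=np.argwhere(m>0);Q=ray("top",yx[:,::-1],71)[:,:2];w,v=np.linalg.eigh(np.cov(Q.T));print(Q.mean(0),w,np.degrees(np.arctan2(v[1,1],v[0,1])))
E
```

```text
[[234 233 234 234 233 232 233 234 237 234 235 233 235 235 235 236 237 238
  236 235]
 [234 234 234 234 233 234 235 238 240 239 239 237 239 238 243 225 223 225
  222 240]
 [235 233 234 234 233 238 241 229 229 226 219 223 234 227 229 154 151 154
  149 229]
 [233 232 234 235 237 244 237 130 131 118 121 171 197 151 135 166 165 162
  160 155]
 [234 235 234 237 247 228 138  63  59 101 127 194 170 175 126 145 170 164
  164 164]
 [235 234 236 240 236  93  61  69  78  68 104 126 127 224 156 107 147 167
  163 169]
 [234 235 235 246 168  65  66  76  77  72  56  90 117 202 136 125 104 171
  165 167]
 [234 234 239 236 178 152  74  69  71  55  71  48  66 141 133 138 111 173
  166 164]
 [234 235 238 206 196 213 157  86  54  53  72  47  53 131 144 135 134 158
  168 164]
 [235 235 241 197 200 204 212 162  86  49  55  40  66  85 127 138 153 149
  169 166]
 [236 236 242 160 192 204 207 212 164  83  50  59  78  72  96 132 116 174
  167 165]
 [236 236 245 160 162 207 203 202 215 160  89  71  77  79  72  92 119 170
  166 165]
 [235 237 246 175 116 195 205 202 203 215 164  88  71  74  72  51 118 174
  164 162]
 [234 236 242 201 104 151 200 210 204 204 213 168  82  64  60  64 149 167
  159 153]
 [234 236 239 250 145 105 167 189 200 209 209 215 139  63  71 106 147 157
  200 195]
 [234 236 237 243 220 144 112 121 162 186 179 170 171  80  92 198 202 198
  245 241]
 [234 235 235 239 244 219 160 122 105 103  97  76  79 110 185 251 245 241
  237 237]
 [235 234 236 237 238 244 236 196 150 150 148 141 168 204 249 240 238 237
  236 234]]
[294.75       200.10714286] ((564.8626708984375, 22.851219177246094), (32.237300872802734, 13.695516586303711), 31.88677215576172)
[565.63068572  22.74963403] [12.10800548 88.59710945] -141.27876544764158
```

Call:
jog_arm(
  plan=[0, 0, -0.05, 0, 0, 0, 0, 0, -0.09, 0, 0, 0, 0, 0, -0.105, 0, 0, 0, 0, 0, -0.105, 0, 0, 0, 0, 0, -0.105, 0, 0, 0],
)

```text
clock: 2.0
eef_pos: [628.4, 172.1, 16.7]
eef_rot: [3.141, 0.001, 2.737]
wrist_force: [0.4, -0.5, 0.2]
finger_gap: 94.2
finger_force: 0.0
```

Call:
jog_arm(
  plan=[0, 0, 0, 0, 0, 0, 0, 0, 0, 0, 0, 0, 0, 0, 0, 0, 0, 0, 0, 0, 0, 0, 0, 0, 0, 0, 0, 0, 0, 0, 0, 0, 0, 0, 0, 0],
  claw=0.055,
  force=10,
)

```text
clock: 2.6
eef_pos: [628.2, 171.4, 15.7]
eef_rot: [3.141, 0.0, 2.736]
wrist_force: [-0.5, -0.0, 2.1]
finger_gap: 64.5
finger_force: 10.0
```

```bash
python3 - <<'E'
from h import *
a=ray("top",[[289.5,197],[295.5,203]],71);d=a[1]-a[0];print(a,np.degrees(np.arctan2(d[1],d[0]))%180)
E
```

```text
[[570.86078622  34.89953069  71.        ]
 [556.18524924  19.73315971  71.        ]] 45.942305057238315
```

Call:
jog_arm(
  plan=[0, 0, 0, 0, 0, 0, 0, 0, 0, 0, 0, 0, 0, 0, 0, 0, 0, 0, 0, 0, 0, 0, 0, -8, 0, 0, 0, 0, 0, -16, 0, 0, 0, 0, 0, -24, 0, 0, 0, 0, 0, -32, 0, 0, 0, 0, 0, -40, 0, 0, 0, 0, 0, -48, 0, 0, 0, 0, 0, -56, 0, 0, 0, 0, 0, -64, 0, 0, 0, 0, 0, -72, 0, 0, 0, 0, 0, -80, 0, 0, 0, 0, 0, -88, 0, 0, 0, 0, 0, -90, 0, 0, 0, 0, 0, -90, 0, 0, 0, 0, 0, -90],
  claw=0.09,
)

```text
clock: 4.3
eef_pos: [628.1, 171.3, 15.4]
eef_rot: [-3.142, 0.0, 1.167]
wrist_force: [-0.3, 0.8, -1.2]
finger_gap: 89.9
finger_force: 0.0
```

Call:
jog_arm(
  plan=[0, 0, 0, 0, 0, 0, 0, 0, 0, 0, 0, 0, 0, 0, 0, 0, 0, 0, 0, 0, 0, 0, 0, 0, 0, 0, 0, 0, 0, 0, 0, 0, 0, 0, 0, 0],
  claw=0.055,
  force=10,
)

```text
clock: 4.9
eef_pos: [628.1, 171.4, 15.5]
eef_rot: [-3.142, -0.0, 1.165]
wrist_force: [-0.7, 0.1, -0.1]
finger_gap: 63.5
finger_force: 10.0
```

Call:
jog_arm(
  plan=[0, 0, 0, 0, 0, 0, 0, 0, 0, 0, 0, 0, 0, 0, 0, 0, 0, 0, 0, 0, 0.05, 0, 0, 0, 0, 0.03, 0.09, 0, 0, 0, -0.02, 0.075, 0.1, 0, 0, 0, -0.04, 0.12, 0.1, 0, 0, 0, -0.06, 0.16, 0.1, 0, 0, 0, -0.08, 0.2, 0.1, 0, 0, 0, -0.08, 0.2, 0.1, 0, 0, 0],
  claw=0.09,
)

```text
clock: 5.9
eef_pos: [545.4, 375.7, 115.5]
eef_rot: [-3.141, -0.001, 1.17]
wrist_force: [-0.9, -0.4, -0.3]
finger_gap: 90.2
finger_force: 0.0
```

```bash
python3 - <<'E'
from h import *
p,d=camera("top"); cv2.imwrite("pics/top1.png",p[...,::-1])
for f in("pics/top0.png","pics/top1.png"):
    P=cv2.imread(f);h=cv2.cvtColor(P,cv2.COLOR_BGR2HSV);H,S,V=[h[...,i].astype(int) for i in range(3)]
    m=((H>60)&(H<100)&(S>70)).astype(np.uint8)*255
    m=cv2.morphologyEx(m,cv2.MORPH_CLOSE,np.ones((3,3),np.uint8))
    c=blob(m,(205,150,270,205));print("sup",np.round(circ(ray("top",c,26)),1))
    mm=np.zeros_like(m);cv2.drawContours(mm,[c.reshape(-1,1,2)],-1,255,-1);hole=((mm>0)&(m==0)).astype(np.uint8)*255
    c=blob(hole,(205,150,270,205));print("bore",np.round(circ(ray("top",c,26)),1))
    b=((S<40)&(V>160)).astype(np.uint8)*255;c=blob(b,(262,172,326,230));print("base",np.round(circ(ray("top",c,34)),1))
    g=cv2.cvtColor(P,cv2.COLOR_BGR2GRAY)
print(manip.read_state()['eef_pos'])
crop=cv2.resize(cv2.imread("pics/top1.png")[140:240,190:340],None,fx=5,fy=5,interpolation=cv2.INTER_CUBIC);cv2.imwrite("pics/c1.png",crop)
E
```

```text
sup [628.1 171.1  60.6]
bore [628.  171.4  34.5]
base [567.5  24.  107.5]
sup [628.6 169.7  60.2]
bore [628.7 169.4  34.2]
base [567.2  23.6 106.7]
[546.79434029 373.36137902 115.4055236 ]
```

View pics/c1.png

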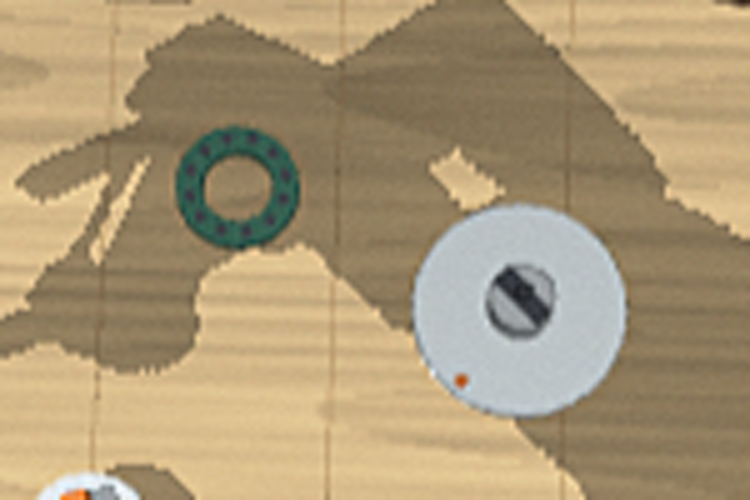

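```bash
python3 - <<'E'
from h import *
print(ray("top",[[190+521/5-.4,140+298/5-.4]],63))
E
```

```text
[[567.25798116  23.84295295  63.        ]]
```

Call:
jog_arm(
  plan=[0.04, -0.1, 0, 0, 0, 0, 0.06, -0.14, 0, 0, 0, 0, 0.08, -0.18, 0, 0, 0, 0, 0.08, -0.2, 0, 0, 0, 0, 0.08, -0.2, 0, 0, 0, 0, 0.08, -0.2, -0.02, 0, 0, 0, 0.08, -0.2, -0.06, 0, 0, 0, 0.08, -0.2, -0.09, 0, 0, 0, 0.08, -0.2, -0.1, 0, 0, 0, 0.08, -0.2, -0.1, 0, 0, 0, 0.08, -0.2, -0.1, 0, 0, 0],
)

```text
clock: 7.05
eef_pos: [628.7, 171.2, 16.5]
eef_rot: [3.141, -0.001, 1.165]
wrist_force: [0.4, 0.4, 0.2]
finger_gap: 90.0
finger_force: 0.0
```

Call:
jog_arm(
  plan=[0, 0, 0, 0, 0, 0, 0, 0, 0, 0, 0, 0, 0, 0, 0, 0, 0, 0, 0, 0, 0, 0, 0, 0, 0, 0, 0, 0, 0, 0, 0, 0, 0.02, 0, 0, 0, 0, 0, 0.06, 0, 0, 0, 0, 0, 0.1, 0, 0, 0, 0, 0, 0.1, 0, 0, 0, 0, 0, 0.1, 0, 0, 0],
  claw=0.055,
  force=10,
)

```text
clock: 8.05
eef_pos: [628.2, 171.3, 115.7]
eef_rot: [3.141, -0.001, 1.165]
wrist_force: [-0.2, 0.4, -1.5]
finger_gap: 64.0
finger_force: 10.0
```

Call:
jog_arm(
  plan=[-0.02, -0.045, 0, 0, 0, 0, -0.04, -0.09, 0, 0, 0, 0, -0.055, -0.13, 0, 0, 0, 0, -0.0614, -0.1457, 0, 0, 0, 0, -0.0614, -0.1457, 0, 0, 0, 0, -0.0614, -0.1457, 0, 0, 0, 0, -0.0614, -0.1457, -0.02, 0, 0, 0, -0.0614, -0.1457, -0.035, 0, 0, 0, -0.0614, -0.1457, -0.042, 0, 0, 0, -0.0614, -0.1457, -0.045, 0, 0, 0, -0.0614, -0.1457, -0.048, 0, 0, 0, -0.0614, -0.1457, -0.051, 0, 0, 0, -0.0614, -0.1457, -0.053, 0, 0, 0],
)

```text
clock: 9.35
eef_pos: [566.9, 25.7, 62.6]
eef_rot: [3.141, -0.0, 1.165]
wrist_force: [0.2, -0.4, -1.3]
finger_gap: 63.5
finger_force: 10.0
```

Call:
jog_arm(
  plan=[0, 0, -0.006, 0, 0, 0, 0, 0, -0.012, 0, 0, 0, 0, 0, -0.017, 0, 0, 0, 0, 0, -0.02, 0, 0, 0, 0, 0, -0.022, 0, 0, 0, 0, 0, -0.0235, 0, 0, 0, 0, 0, -0.0245, 0, 0, 0, 0, 0, -0.025, 0, 0, 0, 0, 0, -0.025, 0, 0, 0],
)

```text
clock: 10.25
eef_pos: [566.8, 25.6, 37.8]
eef_rot: [3.141, -0.0, 1.165]
wrist_force: [-2.0, -0.4, 2.2]
finger_gap: 63.3
finger_force: 10.0
```

Call:
jog_arm(
  plan=[0, 0, 0, 0, 0, 0, 0, 0, 0, 0, 0, 0, 0, 0, 0, 0, 0, 0, 0, 0, 0.005, 0, 0, 0, 0, 0, 0.03, 0, 0, 0, 0, 0, 0.07, 0, 0, 0, -0.01, -0.02, 0.09, 0, 0, 0, -0.028, -0.056, 0.09, 0, 0, 0, -0.05, -0.1, 0.09, 0, 0, 0, -0.07, -0.14, 0.09, 0, 0, 0, -0.09, -0.18, 0.09, 0, 0, 0, -0.11, -0.22, 0.09, 0, 0, 0, -0.128, -0.2567, 0.09, 0, 0, 0, -0.128, -0.2567, 0.09, 0, 0, 0, -0.128, -0.2567, 0.09, 0, 0, 0],
  claw=0.094,
)

```text
clock: 11.75
eef_pos: [438.6, -231.5, 127.8]
eef_rot: [3.141, -0.0, 1.163]
wrist_force: [0.5, -0.0, 0.5]
finger_gap: 93.8
finger_force: 0.0
```

```bash
python3 - <<'E'
from h import *
p,d=camera("side"); q,d2=camera("top")
a=cv2.resize(p[180:280,230:350,::-1],None,fx=3,fy=3,interpolation=cv2.INTER_CUBIC)
b=cv2.resize(q[150:250,234:354,::-1],None,fx=3,fy=3,interpolation=cv2.INTER_CUBIC)
cv2.imwrite("pics/c2.png",np.hstack([a,b]))
E
```

```text
(no output)
```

View pics/c2.png

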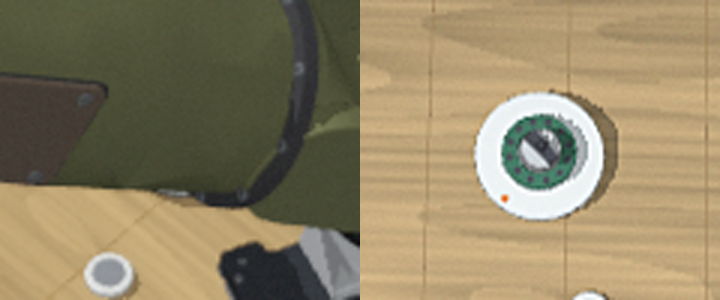

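The support ring sits flat around the post at (540,150) in the right half of the crop. The side view is blocked by the arm. Next is the charcoal.

Call:
jog_arm(
  plan=[0, 0, -0.05, 0, 0, 0, 0, 0, -0.09, 0, 0, 0, 0, 0, -0.108, 0, 0, 0, 0, 0, -0.112, 0, 0, 0, 0, 0, -0.112, 0, 0, 0],
)

```text
clock: 12.35
eef_pos: [439.2, -230.4, 15.6]
eef_rot: [-3.141, -0.0, 1.166]
wrist_force: [0.5, 0.1, 0.6]
finger_gap: 93.6
finger_force: 0.0
```

Call:
jog_arm(
  plan=[0, 0, 0, 0, 0, 0, 0, 0, 0, 0, 0, 0, 0, 0, 0, 0, 0, 0, 0, 0, 0, 0, 0, 0, 0, 0, 0, 0, 0, 0, 0, 0, 0, 0, 0, 0],
  claw=0.055,
  force=8,
)

```text
clock: 12.95
eef_pos: [438.9, -231.2, 15.9]
eef_rot: [3.141, 0.0, 1.165]
wrist_force: [-1.0, 0.4, 5.8]
finger_gap: 64.5
finger_force: 8.0
```

Call:
jog_arm(
  plan=[0, 0, 0, 0, 0, 0, 0, 0, 0, 0, 0, 0, 0, 0, 0, 0, 0, 0, 0, 0, 0, 0, 0, 8, 0, 0, 0, 0, 0, 16, 0, 0, 0, 0, 0, 24, 0, 0, 0, 0, 0, 32, 0, 0, 0, 0, 0, 40, 0, 0, 0, 0, 0, 48, 0, 0, 0, 0, 0, 56, 0, 0, 0, 0, 0, 64, 0, 0, 0, 0, 0, 72, 0, 0, 0, 0, 0, 80, 0, 0, 0, 0, 0, 88, 0, 0, 0, 0, 0, 90, 0, 0, 0, 0, 0, 90, 0, 0, 0, 0, 0, 90],
  claw=0.09,
)

```text
clock: 14.65
eef_pos: [438.6, -231.1, 15.4]
eef_rot: [-3.142, -0.0, 2.734]
wrist_force: [-1.0, -0.1, -0.3]
finger_gap: 89.9
finger_force: 0.0
```

Call:
jog_arm(
  plan=[0, 0, 0, 0, 0, 0, 0, 0, 0, 0, 0, 0, 0, 0, 0, 0, 0, 0, 0, 0, 0, 0, 0, 0, 0, 0, 0, 0, 0, 0, 0, 0, 0.01, 0, 0, 0, 0, 0, 0.05, 0, 0, 0, 0, 0, 0.1, 0, 0, 0, 0, 0, 0.11, 0, 0, 0, 0, 0, 0.11, 0, 0, 0],
  claw=0.055,
  force=10,
)

```text
clock: 15.65
eef_pos: [439.4, -231.5, 127.4]
eef_rot: [-3.141, 0.004, 2.736]
wrist_force: [0.3, 0.5, -1.2]
finger_gap: 63.2
finger_force: 10.0
```

Call:
jog_arm(
  plan=[0.018, 0.036, 0, 0, 0, 0, 0.038, 0.076, 0, 0, 0, 0, 0.058, 0.116, 0, 0, 0, 0, 0.078, 0.156, 0, 0, 0, 0, 0.098, 0.196, 0, 0, 0, 0, 0.115, 0.23, 0, 0, 0, 0, 0.1276, 0.2567, 0, 0, 0, 0, 0.1276, 0.2567, 0, 0, 0, 0, 0.1276, 0.2567, 0, 0, 0, 0, 0.1276, 0.2567, -0.02, 0, 0, 0, 0.1276, 0.2567, -0.04, 0, 0, 0, 0.1276, 0.2567, -0.052, 0, 0, 0, 0.1276, 0.2567, -0.055, 0, 0, 0, 0.1276, 0.2567, -0.058, 0, 0, 0, 0.1276, 0.2567, -0.061, 0, 0, 0, 0.1276, 0.2567, -0.063, 0, 0, 0],
)

```text
clock: 17.25
eef_pos: [566.5, 25.5, 62.8]
eef_rot: [3.141, 0.001, 2.736]
wrist_force: [-0.1, 0.9, -0.2]
finger_gap: 63.2
finger_force: 10.0
```

Call:
jog_arm(
  plan=[0, 0, -0.004, 0, 0, 0, 0, 0, -0.007, 0, 0, 0, 0, 0, -0.009, 0, 0, 0, 0, 0, -0.0105, 0, 0, 0, 0, 0, -0.0112, 0, 0, 0, 0, 0, -0.0112, 0, 0, 0],
)

```text
clock: 17.85
eef_pos: [566.3, 25.7, 51.5]
eef_rot: [3.142, 0.0, 2.736]
wrist_force: [-0.9, -0.7, 1.0]
finger_gap: 63.5
finger_force: 10.0
```

Call:
jog_arm(
  plan=[0, 0, -0.0004, 0, 0, 0, 0, 0, -0.0004, 0, 0, 0],
)

```text
clock: 18.05
eef_pos: [566.4, 25.6, 51.1]
eef_rot: [3.141, 0.0, 2.736]
wrist_force: [-1.4, -0.5, 4.0]
finger_gap: 63.4
finger_force: 10.0
```

Call:
jog_arm(
  plan=[0, 0, 0, 0, 0, 0, 0, 0, 0, 0, 0, 0, 0, 0, 0, 0, 0, 0, 0, 0, 0.005, 0, 0, 0, 0, 0, 0.035, 0, 0, 0, 0, 0, 0.075, 0, 0, 0, -0.015, 0.025, 0.09, 0, 0, -8, -0.035, 0.06, 0.09, 0, 0, -16, -0.055, 0.1, 0.09, 0, 0, -24, -0.08, 0.14, 0.09, 0, 0, -32, -0.105, 0.18, 0.09, 0, 0, -40, -0.1231, 0.2118, 0.09, 0, 0, -48, -0.1231, 0.2118, 0.09, 0, 0, -56, -0.1231, 0.2118, 0.09, 0, 0, -64, -0.1231, 0.2118, 0.09, 0, 0, -72, -0.1231, 0.2118, 0.09, 0, 0, -80, -0.1231, 0.2118, 0.09, 0, 0, -88, -0.1231, 0.2118, 0.09, 0, 0, -96, -0.1231, 0.2118, 0.09, 0, 0, -104, -0.1231, 0.2118, 0.09, 0, 0, -112],
  claw=0.08,
)

```text
clock: 20.05
eef_pos: [443.2, 237.4, 141.2]
eef_rot: [3.141, -0.0, 0.775]
wrist_force: [-0.6, 0.9, 0.3]
finger_gap: 79.9
finger_force: 0.0
```

Call:
jog_arm(
  plan=[0, 0, 0, 0, 0, -8, 0, 0, 0, 0, 0, -16, 0, 0, 0, 0, 0, -24, 0, 0, 0, 0, 0, -26.75, 0, 0, 0, 0, 0, -26.75],
  claw=0.05,
)

```text
clock: 20.55
eef_pos: [443.3, 237.4, 141.2]
eef_rot: [-3.142, -0.0, 0.313]
wrist_force: [0.4, -0.2, -0.7]
finger_gap: 50.0
finger_force: 0.0
```

```bash
python3 - <<'E'
from h import *
q,d2=camera("top"); p,d=camera("side")
a=cv2.resize(p[180:280,230:350,::-1],None,fx=3,fy=3,interpolation=cv2.INTER_CUBIC)
b=cv2.resize(q[150:250,234:354,::-1],None,fx=3,fy=3,interpolation=cv2.INTER_CUBIC)
cv2.imwrite("pics/c3.png",np.hstack([a,b]))
E
```

```text
(no output)
```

View pics/c3.png

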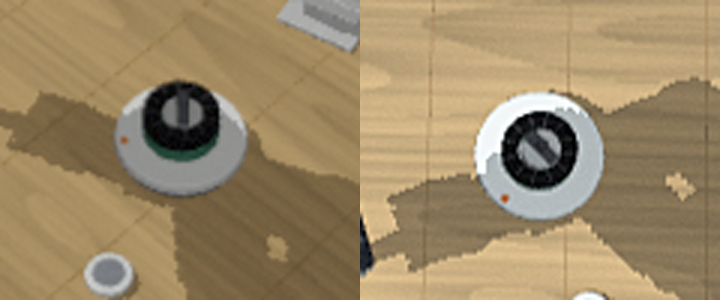

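The charcoal sits flat on the green ring in both views. I'll centre the cap along its wing by squeezing its body, then grip the wing.

Call:
jog_arm(
  plan=[0, 0, 0, 0, 0, 8, 0, 0, 0, 0, 0, 16, 0, 0, 0, 0, 0, 24, 0, 0, 0, 0, 0, 32, 0, 0, 0, 0, 0, 40, 0, 0, 0, 0, 0, 48, 0, 0, 0, 0, 0, 56, 0, 0, 0, 0, 0, 64, 0, 0, -0.02, 0, 0, 72, 0, 0, -0.04, 0, 0, 80, 0, 0, -0.06, 0, 0, 88, 0, 0, -0.09, 0, 0, 90, 0, 0, -0.115, 0, 0, 90, 0, 0, -0.121, 0, 0, 90, 0, 0, -0.121, 0, 0, 90],
  claw=0.094,
)

```text
clock: 22.15
eef_pos: [443.0, 237.4, 19.7]
eef_rot: [-3.14, 0.0, 1.886]
wrist_force: [-0.1, 0.6, 0.4]
finger_gap: 93.9
finger_force: 0.0
```

Call:
jog_arm(
  plan=[0, 0, 0, 0, 0, 0, 0, 0, 0, 0, 0, 0, 0, 0, 0, 0, 0, 0, 0, 0, 0, 0, 0, 0, 0, 0, 0, 0, 0, 0, 0, 0, 0, 0, 0, 0],
  claw=0.055,
  force=8,
)

```text
clock: 22.75
eef_pos: [443.4, 237.5, 20.3]
eef_rot: [3.141, -0.0, 1.885]
wrist_force: [-1.0, -0.8, 6.0]
finger_gap: 63.7
finger_force: 8.0
```

Call:
jog_arm(
  plan=[0, 0, 0, 0, 0, 0, 0, 0, 0, 0, 0, 0, 0, 0, 0, 0, 0, 0, 0, 0, 0.03, 0, 0, 0, 0, 0, 0.06, 0, 0, -8, 0, 0, 0.06, 0, 0, -16, 0, 0, 0.06, 0, 0, -24, 0, 0, 0.06, 0, 0, -32, 0, 0, 0.06, 0, 0, -40, 0, 0, 0.06, 0, 0, -48, 0, 0, 0.06, 0, 0, -56, 0, 0, 0.06, 0, 0, -64, 0, 0, 0.06, 0, 0, -72, 0, 0, 0.06, 0, 0, -80, 0, 0, 0.05, 0, 0, -88, 0, 0, 0.03, 0, 0, -90, 0, 0, 0.0225, 0, 0, -90, 0, 0, 0.0225, 0, 0, -90],
  claw=0.09,
)

```text
clock: 24.55
eef_pos: [442.7, 237.2, 41.5]
eef_rot: [3.141, 0.002, 0.316]
wrist_force: [0.2, -0.2, -0.0]
finger_gap: 90.0
finger_force: 0.0
```

Call:
jog_arm(
  plan=[0, 0, 0, 0, 0, 0, 0, 0, 0, 0, 0, 0, 0, 0, 0, 0, 0, 0, 0, 0, 0, 0, 0, 0, 0, 0, 0, 0, 0, 0, 0, 0, 0, 0, 0, 0, 0, 0, 0, 0, 0, 0, 0, 0, 0, 0, 0, 0, 0, 0, 0, 0, 0, 0],
  claw=0.008,
  force=20,
)

```text
clock: 25.45
eef_pos: [443.2, 237.4, 42.3]
eef_rot: [3.142, 0.0, 0.314]
wrist_force: [-0.4, -0.2, -0.9]
finger_gap: 21.3
finger_force: 0.0
```

Call:
jog_arm(
  plan=[0, 0, 0, 0, 0, 0, 0, 0, 0, 0, 0, 0, 0, 0, 0, 0, 0, 0],
  force=25,
)

```text
clock: 25.75
eef_pos: [443.2, 237.4, 42.3]
eef_rot: [3.142, 0.0, 0.314]
wrist_force: [-0.7, -0.8, 0.6]
finger_gap: 13.7
finger_force: 24.9
```

Call:
jog_arm(
  plan=[0, 0, 0.01, 0, 0, 0, 0, 0, 0.04, 0, 0, 0, 0, 0, 0.08, 0, 0, 0, 0, 0, 0.09, 0, 0, 0, 0, 0, 0.09, 0, 0, 0],
)

```text
clock: 26.25
eef_pos: [443.8, 237.7, 134.0]
eef_rot: [-3.141, -0.003, 0.314]
wrist_force: [-0.2, 0.3, -1.7]
finger_gap: 13.5
finger_force: 24.9
```

Call:
jog_arm(
  plan=[0.02, -0.035, 0, 0, 0, 5, 0.04, -0.07, 0, 0, 0, 10, 0.06, -0.105, 0, 0, 0, 16, 0.08, -0.14, 0, 0, 0, 16, 0.1, -0.175, 0, 0, 0, 16, 0.115, -0.2, 0, 0, 0, 16, 0.1233, -0.2118, 0, 0, 0, 16, 0.1233, -0.2118, 0, 0, 0, 16, 0.1233, -0.2118, 0, 0, 0, 16, 0.1233, -0.2118, -0.01, 0, 0, 16, 0.1233, -0.2118, -0.016, 0, 0, 16, 0.1233, -0.2118, -0.02, 0, 0, 16, 0.1233, -0.2118, -0.024, 0, 0, 16, 0.1233, -0.2118, -0.028, 0, 0, 16, 0.1233, -0.2118, -0.028, 0, 0, 16],
)

```text
clock: 27.75
eef_pos: [566.3, 25.7, 103.8]
eef_rot: [-3.141, 0.001, 0.593]
wrist_force: [-0.2, 0.4, -1.6]
finger_gap: 13.5
finger_force: 24.9
```

Call:
jog_arm(
  plan=[0, 0, -0.001, 0, 0, 0, 0, 0, -0.002, 0, 0, 0, 0, 0, -0.003, 0, 0, 0, 0, 0, -0.0035, 0, 0, 0, 0, 0, -0.0035, 0, 0, 0],
)

```text
clock: 28.25
eef_pos: [566.7, 25.6, 101.1]
eef_rot: [3.141, -0.0, 0.593]
wrist_force: [-0.1, 0.2, 2.0]
finger_gap: 13.8
finger_force: 24.9
```

Call:
jog_arm(
  plan=[0, 0, -0.001, 0, 0, 0, 0, 0, -0.001, 0, 0, 1.5, 0, 0, -0.001, 0, 0, 3, 0, 0, -0.001, 0, 0, 4.5, 0, 0, -0.001, 0, 0, 6, 0, 0, -0.001, 0, 0, 6, 0, 0, -0.001, 0, 0, 6],
)

```text
clock: 28.95
eef_pos: [566.5, 25.7, 100.0]
eef_rot: [-3.142, -0.0, 0.698]
wrist_force: [-1.0, 1.0, 4.2]
finger_gap: 13.7
finger_force: 24.9
```

Call:
jog_arm(
  plan=[0, 0, 0, 0, 0, 1.5, 0, 0, 0, 0, 0, 3, 0, 0, 0, 0, 0, 3, 0, 0, 0, 0, 0, 3],
)

```text
clock: 29.35
eef_pos: [566.4, 25.6, 99.5]
eef_rot: [-3.141, 0.0, 0.75]
wrist_force: [0.8, -0.2, -2.0]
finger_gap: 13.7
finger_force: 24.9
```

Call:
jog_arm(
  plan=[0, 0, 0, 0, 0, 1.5, 0, 0, 0, 0, 0, 3, 0, 0, 0, 0, 0, 3, 0, 0, 0, 0, 0, 3],
)

```text
clock: 29.75
eef_pos: [566.5, 25.6, 99.8]
eef_rot: [-3.142, 0.0, 0.803]
wrist_force: [0.2, 0.0, -2.0]
finger_gap: 14.1
finger_force: 24.9
```

Contact was lost near 43–46°, so the groove has found the crossbar. I'm lowering gently.

Call:
jog_arm(
  plan=[0, 0, -0.001, 0, 0, 0, 0, 0, -0.002, 0, 0, 0, 0, 0, -0.003, 0, 0, 0, 0, 0, -0.004, 0, 0, 0, 0, 0, -0.0045, 0, 0, 0, 0, 0, -0.0045, 0, 0, 0],
)

```text
clock: 30.35
eef_pos: [566.5, 25.6, 95.3]
eef_rot: [3.142, 0.0, 0.803]
wrist_force: [0.4, -1.0, -2.3]
finger_gap: 13.9
finger_force: 24.9
```

Call:
jog_arm(
  plan=[0, 0, -0.0005, 0, 0, 0, 0, 0, -0.001, 0, 0, 0, 0, 0, -0.0015, 0, 0, 0, 0, 0, -0.0015, 0, 0, 0],
)

```text
clock: 30.75
eef_pos: [566.6, 25.7, 94.1]
eef_rot: [3.141, -0.0, 0.803]
wrist_force: [-0.9, -0.6, 3.3]
finger_gap: 14.0
finger_force: 24.9
```

Call:
jog_arm(
  plan=[0, 0, 0, 0, 0, 0, 0, 0, 0, 0, 0, 0, 0, 0, 0, 0, 0, 0, 0, 0, 0, 0, 0, 0, 0, 0, 0.02, 0, 0, 0, 0, 0, 0.06, 0, 0, 0, 0, 0.05, 0.1, 0, 0, 0, 0, 0.1, 0.1, 0, 0, 0, -0.02, 0.15, 0.1, 0, 0, 0, -0.04, 0.2, 0.1, 0, 0, 0, -0.06, 0.24, 0.1, 0, 0, 0, -0.06, 0.24, 0.1, 0, 0, 0, -0.06, 0.24, 0.1, 0, 0, 0],
  claw=0.05,
)

```text
clock: 32.05
eef_pos: [505.8, 266.9, 193.9]
eef_rot: [3.142, -0.0, 0.806]
wrist_force: [0.0, -0.8, -0.4]
finger_gap: 50.2
finger_force: 0.0
```

```bash
python3 - <<'E'
from h import *
q,d2=camera("top"); p,d=camera("side")
a=cv2.resize(p[170:270,230:350,::-1],None,fx=3,fy=3,interpolation=cv2.INTER_CUBIC)
b=cv2.resize(q[150:250,234:354,::-1],None,fx=3,fy=3,interpolation=cv2.INTER_CUBIC)
cv2.imwrite("pics/c4.png",np.hstack([a,b]))
# wing-top height from both views' depth (expected 12+52+46=110)
for n,im,dd in(("top",q,d2),("side",p,d)):
    h=cv2.cvtColor(im,cv2.COLOR_RGB2HSV); box=(275,180,315,220) if n=="top" else (265,170,320,240)
    c=blob((((h[...,0]<18)&(h[...,1]>180)&(h[...,2]>150))*255).astype(np.uint8),box)
    u=c.mean(0); z=dd[int(round(u[1])),int(round(u[0]))]; C=get_calibration(n); M=R.from_euler('xyz',C['attitude']).as_matrix()
    print(n,u,C['origin']+M@(z*np.array([(u[0]-C['cx'])/C['fx'],(u[1]-C['cy'])/C['fy'],1])),ray(n,u,110))
E
```

```text
top [294.03333333 195.03333333] [566.68527559  25.46082031 115.62847211] [[567.88064792  25.2502498  110.        ]]Traceback (most recent call last):
  File "<stdin>", line 9, in <module>
  File "h.py", line 12, in blob
    return max(cs,key=cv2.contourArea)[:,0,:]
           ~~~^^^^^^^^^^^^^^^^^^^^^^^^
ValueError: max() iterable argument is empty
```

View pics/c4.png

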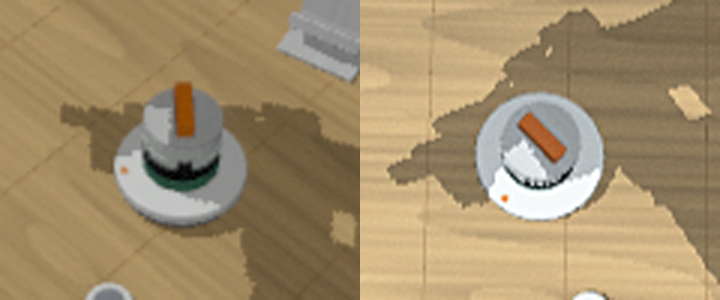

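```bash
python3 - <<'E'
from h import *
for n,box in(("top",(275,170,315,220)),("side",(260,165,320,230))):
    im,dd=camera(n); h=cv2.cvtColor(im,cv2.COLOR_RGB2HSV); C=get_calibration(n); M=R.from_euler('xyz',C['attitude']).as_matrix()
    v,u=np.mgrid[box[1]:box[3],box[0]:box[2]]; z=dd[v,u]
    P=C['origin']+np.stack([(u-C['cx'])/C['fx']*z,(v-C['cy'])/C['fy']*z,z],-1)@M.T
    hh=h[v,u]; r=np.hypot(P[...,0]-567,P[...,1]-25)
    w=(hh[...,0]<18)&(hh[...,1]>150)&(r<16)&(z>0)
    Z=P[...,2]; print(n,"wing",np.median(Z[w]),np.percentile(Z[w],90),w.sum(),"captop",np.median(Z[(r<28)&(~w)&(Z>75)]),"drum",np.median(Z[(r>40)&(r<50)&(z>0)]),"shelf",np.median(Z[(r>62)&(r<90)&(z>0)]))
E
```

```text
top wing 110.14361833017392 113.54448193433014 73 captop 93.02350248275457 drum 34.56194108971363 shelf 12.67564298801733
side wing 110.46514420068297 112.27760301448194 56 captop 92.41678833078919 drum 34.06775777378044 shelf 11.957070779979745
```

Both views give the wing top at 110 mm and the cap top at 92 mm, which is fully home. I'm handing in.

```bash
python3 -c "
from cell import manip
print(manip.sign_off())"
```

```text
the job is handed in; nothing more can be done
None
```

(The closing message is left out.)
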